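# Fetch the stout candle from behind the sprung dust flap

## Task

Come down in front of the low metal bin, push its clear spring-closing flap back with your hand and, while your hand holds it open, grip the stout candle that stands behind it; draw it straight out to the front, low, so that the flap springs shut. Set the candle down upright on the floor of the empty pocket of the cardboard packing tray, not letting go before it is down. Leave the slim candle in the bin standing where it is.

Things in the scene. Friction and masses are not known exactly. Their poses are not given: they have to be found in the camera images.
- stout_candle: The candle to fetch: red wax, upright, 44 mm across, 60 mm tall, straight-sided to 55 mm, then bevelled, 6 mm wick, thin gold band; about 85 g. It stands on the bin's floor (4 mm thick) under the flap, straight above the hinge line, 50 mm left or right of the flap's middle. Origin: centre of its underside, z up. Two identical candles, not listed, stand in the packing tray.
- slim_candle: A slimmer red candle in the bin, to be left alone: 28 mm across, 60 mm tall, 100 mm beside the stout one. Origin: centre of its underside, z up. The fixed metal bin is 310 mm wide and reaches from 50 mm in front of the candle row to 84 mm behind it; its side and back walls are 24 mm high (34 at the flap's pivots), no front wall. Lifted over 10 mm while under the flap, a candle rubs on it.
- flap: Clear hood-like flap 270 mm wide, curved (radius 67 mm) about its hinge line. Origin: mid-hinge, 20 mm above the table; y along the hinge, x to the bin's back when shut. Tilt of z = opening, 0 (shut) to 1.0 rad. Shut, it roofs the candles; its front rod (8 mm thick) lies 30 mm before the hinge (-x, robot's side), 80 mm above the table (87 at most). 1 N to 2 N on the rod to the back opens it; a spring shuts it.
- pocket: The empty one of three square pockets, in a row along x, in the fixed cardboard packing tray; a thin paper disc on its floor. Origin: centre of the pocket's floor, 3 mm above the table; x along the row, z up. Pockets are 73 mm (x) by 75 mm (y) inside, 76 mm apart; walls 3 mm thick, up to 18 mm above the table. The other two hold upright stout candles 60 mm tall.

How it is judged:
By the outcome, as a careful person would: the job done as asked, in the order asked, and still so for the second after the job is handed in, with the robot touching nothing.
It also fails if it takes over 42 s, if anything falls off the work surface, if the arm or the gripper's body presses on something with over 40 N, if the wrist force passes 120 N, or if a joint passes its speed limit or range.

## Robot

A 6-joint arm with a two-finger parallel gripper is mounted at the origin on the work surface. World frame = base frame: x ahead of the robot, y to its left, z up, the work surface at z = 0. Lengths are in m, angles in degrees, forces in N, time in s.
With the tool pointing down it reaches from about 0.3 to 0.875 m from the base axis. Payload 6.4 kg.
Tool frame: the origin (TCP) lies on the front face of the gripper's body, between the roots of the fingers; the fingertips stand 64 mm ahead of it and the grasp point (between the pads) lies 45 mm ahead of it; z points along the fingers, y is the direction in which the jaws open and shut (so a half turn about z gives the same grasp; the last joint's range is limited). The gripper opens to 88 mm and grips with 3 to 60 N. Pads are 18 mm wide; open, the fingers measure 123 mm over their backs; the gripper's body (75 mm by 187 mm) begins 45 mm behind the grasp point.
Start: joints at [-81.721, 10.359, 92.074, -0, 77.567, -11.82], TCP at [0.198, -0.54, 0.303] pointing down, gripper open.
Joint ranges: [-171.53, 171.53], [-51.25, 118.39], [17.06, 147.69], [-65.23, 245.23], [0, 150.52], [-178.68, 178.68]. Speed limits (degrees/s): [147.25, 147.25, 172.46, 180, 180, 180].

## Interface

Orientations are given as a 3x3 rotation matrix whose columns are the frame's x, y, z axes.
In Python, from station import manip gives the robot as it stands.
- The arm moves only by the shell command python3 -m inch 'ROWS' [FORCE]. ROWS is text: rows parted by semicolons, each of 7 numbers parted by spaces: the closure, from -1 (fully open) to 1 (shut), then the shift along the tool's x, y, z in cm, then the turn, a rotation vector about the tool's x, y, z in degrees. A call has 1 to 10 rows; each row shifts and turns the commanded pose from where the row before left it, along the tool's axes as they then stand; what a row does not reach is not made up. A row lasts 1/8 s, in which the tool goes at most 62.5 mm and 10.7 degrees, less where a joint would pass 70% of its speed; a pose out of reach is approached as far as the arm can. A call with a gripper value outside its range is refused whole. The fingers move at their own pace and stop on an object; FORCE is the grip in N (left out, the last holds). Time passes only in rows, so rows that do not move let the fingers close. It gives the time, the measured TCP pose, the force and the opening at its end, in the units of the state.
- manip.sense(): the state, without advancing time (a new reading comes with each control period).
- manip.camera(name): name is "side" or "top" or "wrist"; returns a dict with "color" (400x640x3 uint8, red, green, blue), "fx", "fy", "cx", "cy" (pixels), "rvec" (rotation vector, rad) and "tvec" (3), from world to camera coordinates, as OpenCV has them. Camera axes: x right, y down, z forward; pixel columns grow to the right and rows downward; lengths in m; the calibration is good to about 2 mm. The wrist camera is an equidistant fisheye: a pixel r from the principal point sees the ray r / f radians off the axis. A picture is of the moment at which its call begins. There is no depth.
- manip.close_job(): hands the job in, once; it reports no verdict.
The state is a dict: "time_s": time; "joint_pos": joint angles; "joint_velocities": joint speeds; "joint_torque": joint torques, N m; "position": TCP position; "eef_rot": TCP orientation; "force": force on the tool from outside, world axes, zero at the start; "ft_torque": the same for the moment, N m; "finger_gap": opening from 0.0 (shut) to 1.0 (fully open).
Only numpy, scipy, OpenCV 4.12 (cv2) and the standard library are available. Lean on these libraries where they do the work, as an engineer would, in place of code of your own. Each camera call takes 0.05 s, during which the arm holds its last target. There are 200 camera calls.

## Working session

There is one attempt and no reset: what is moved stays moved. The work goes in short steps, Python scripts to look and compute and a shell command to move; the robot and the scene stay as the last step left them, time stands still between calls to the robot, and variables do not carry over. Pictures are saved under pics/ and viewed, about 8 in all and at most 12, crops included, and the job is handed in when it is done.

```bash
mkdir -p pics; ls; cat > h.py <<'E'
import numpy as np, cv2
from station import manip
def cam(n,f=None):
    c=manip.camera(n)
    if f: cv2.imwrite('pics/'+f+'.png',c['color'][:,:,::-1])
    np.save('/tmp/'+n+'.npy',c,allow_pickle=True); return c
def load(n): return np.load('/tmp/'+n+'.npy',allow_pickle=True).item()
def ray(c,u,v,wrist=False):
    R=cv2.Rodrigues(np.array(c['rvec'],float))[0]; t=np.array(c['tvec'],float).ravel()
    a=np.array([(u-c['cx'])/c['fx'],(v-c['cy'])/c['fy']])
    if wrist:
        r=np.hypot(*a); d=np.array([*(a/r*np.sin(r)),np.cos(r)])
    else: d=np.array([*a,1.])
    return -R.T@t, R.T@d
def onz(c,u,v,z,wrist=False):
    o,d=ray(c,u,v,wrist); return o+d*(z-o[2])/d[2]
def proj(c,p):
    return cv2.projectPoints(np.array(p,float).reshape(-1,1,3),np.array(c['rvec'],float),np.array(c['tvec'],float),np.array([[c['fx'],0,c['cx']],[0,c['fy'],c['cy']],[0,0,1]],float),None)[0].reshape(-1,2)
E
python3 - <<'E'
from h import *
cam('side','side0');cam('top','top0')
for n in('side','top'):
    c=load(n);R=cv2.Rodrigues(np.array(c['rvec'],float))[0];print(n,-R.T@np.array(c['tvec']).ravel(),R[2])
    im=c['color'].astype(int);m=((im[...,0]>110)&(im[...,1]<70)&(im[...,2]<70)).astype('uint8')
    _,_,s,ce=cv2.connectedComponentsWithStats(m)
    print([(list(a),b.round(1)) for a,b in zip(s,ce) if a[4]>30][1:])
s=manip.sense();print(s['eef_rot'],s['force'],s['finger_gap'],s['time_s'])
E
```

```text
pics
side [0.28294308 0.79710474 0.56506333] [ 0.29881312 -0.77977416 -0.55014814]
[([np.int32(321), np.int32(84), np.int32(13), np.int32(32), np.int32(305)], array([327.5, 100.4])), ([np.int32(164), np.int32(127), np.int32(111), np.int32(71), np.int32(3429)], array([217.5, 161.3])), ([np.int32(364), np.int32(133), np.int32(19), np.int32(23), np.int32(318)], array([372.5, 144.4])), ([np.int32(281), np.int32(134), np.int32(11), np.int32(7), np.int32(32)], array([285.2, 137.4])), ([np.int32(395), np.int32(136), np.int32(19), np.int32(23), np.int32(308)], array([402.9, 148. ])), ([np.int32(275), np.int32(141), np.int32(14), np.int32(6), np.int32(40)], array([282.1, 143.4])), ([np.int32(269), np.int32(147), np.int32(15), np.int32(6), np.int32(46)], array([276.3, 149.3])), ([np.int32(263), np.int32(152), np.int32(15), np.int32(7), np.int32(49)], array([270.2, 155.1])), ([np.int32(256), np.int32(158), np.int32(16), np.int32(7), np.int32(54)], array([263.8, 161.4])), ([np.int32(242), np.int32(164), np.int32(24), np.int32(15), np.int32(124)], array([253.5, 171.5])), ([np.int32(224), np.int32
[... 2032 characters left out ...]
329), np.int32(102), np.int32(84), np.int32(14), np.int32(837)], array([370.6, 107.4])), ([np.int32(491), np.int32(103), np.int32(34), np.int32(28), np.int32(469)], array([507.4, 116.3])), ([np.int32(146), np.int32(104), np.int32(4), np.int32(16), np.int32(35)], array([147.5, 111.2])), ([np.int32(415), np.int32(190), np.int32(24), np.int32(21), np.int32(358)], array([426.1, 200.2])), ([np.int32(422), np.int32(223), np.int32(25), np.int32(20), np.int32(367)], array([434.1, 233.1]))]
[[ 9.39100118e-01  3.43643597e-01 -2.14407867e-04]
 [ 3.43643496e-01 -9.39098860e-01  1.57460610e-03]
 [ 3.39753120e-04 -1.55239264e-03 -9.99998737e-01]] [-0.51320184 -0.0100661   0.04906723] 1.000941329496147 0.1
```

View pics/top0.png

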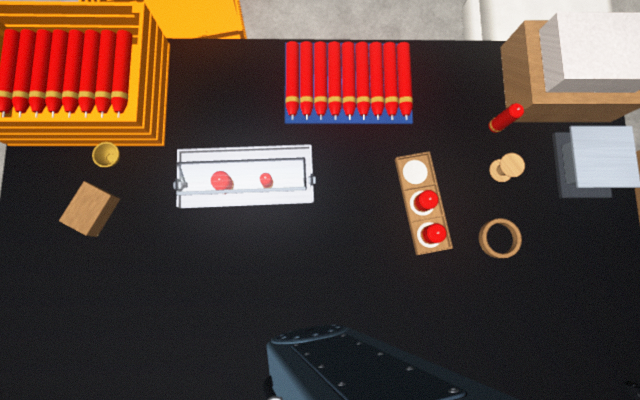

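View pics/side0.png

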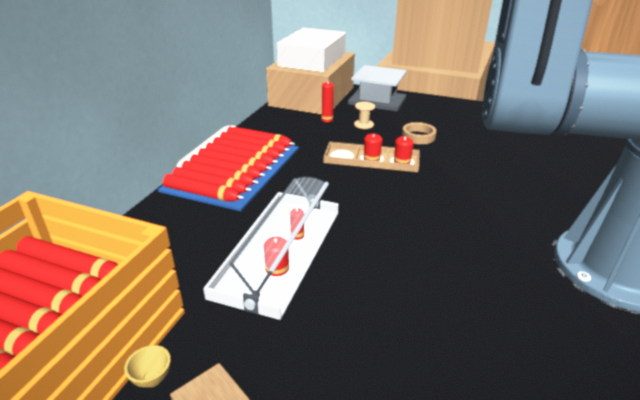

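Top view: the bin is at about (176–313, 145–208), with the stout candle at (221,181) and the slim one at (266,180). The empty pocket is at (415,172). In the side view the stout candle is at (277,256) and the rod runs from (250,298) to (325,182).

```bash
python3 - <<'E'
from h import *
t=load('top');s=load('side')
def tri(a,b):
    o1,d1=ray(t,*a);o2,d2=ray(s,*b)
    A=np.stack([d1,-d2],1);k=np.linalg.lstsq(A,o2-o1,rcond=None)[0]
    p,q=o1+k[0]*d1,o2+k[1]*d2;return (p+q)/2,np.linalg.norm(p-q)
def red(c,box,thr=40):
    im=c['color'].astype(int);m=(im[...,0]-np.maximum(im[...,1],im[...,2])>thr)
    x0,y0,x1,y1=box;k=np.zeros_like(m);k[y0:y1,x0:x1]=m[y0:y1,x0:x1]
    ys,xs=np.nonzero(k);return xs.min(),xs.max(),ys.min(),ys.max(),xs.mean(),ys.mean()
for n,bt,bs in(('stout',(205,165,240,197),(258,228,294,285)),('slim',(255,165,280,197),(285,200,310,245))):
    a,b=red(t,bt),red(s,bs);print(n,a,b,tri(a[4:],b[4:]))
# white disc
im=t['color'].astype(int);m=(im.min(2)>170);k=np.zeros_like(m);k[150:192,395:430]=m[150:192,395:430];ys,xs=np.nonzero(k)
print('disc',xs.min(),xs.max(),ys.min(),ys.max(),onz(t,xs.mean(),ys.mean(),.003))
c=red(t,(410,188,442,214));print('c1',onz(t,c[4],c[5],.045));c=red(t,(412,218,450,246));print('c2',onz(t,c[4],c[5],.045))
for p in[(176,148),(312,145),(313,203),(178,208)]:print(p,onz(t,*p,.02))
def big(c,b,n,k):
    x0,y0,x1,y1=b;cv2.imwrite('pics/'+n+'.png',cv2.resize(c['color'][y0:y1,x0:x1,::-1],None,fx=k,fy=k,interpolation=cv2.INTER_CUBIC))
a=cv2.resize(t['color'][135:215,165:325,::-1],None,fx=5,fy=5,interpolation=cv2.INTER_CUBIC)
b=cv2.resize(t['color'][145:260,385:465,::-1],None,fx=1,fy=1)
cv2.imwrite('pics/bin.png',a)
E
```

```text
stout (np.int64(211), np.int64(232), np.int64(171), np.int64(189), np.float64(221.1044776119403), np.float64(180.53731343283582)) (np.int64(264), np.int64(293), np.int64(228), np.int64(275), np.float64(276.04940119760477), np.float64(254.6377245508982)) (array([0.57534479, 0.2358574 , 0.03524683]), np.float64(0.002188282995066312))
slim (np.int64(260), np.int64(272), np.int64(173), np.int64(187), np.float64(265.9144736842105), np.float64(179.94736842105263)) (np.int64(285), np.int64(303), np.int64(208), np.int64(243), np.float64(296.43956043956047), np.float64(222.2087912087912)) (array([0.57815371, 0.13522304, 0.03542689]), np.float64(0.0011524107051964743))
disc 403 427 160 191 [ 0.60369325 -0.21527685  0.003     ]
c1 [ 0.52847895 -0.22749165  0.045     ]
c2 [ 0.4590066  -0.23377614  0.045     ]
(176, 148) [0.65700148 0.3459228  0.02      ]
(312, 145) [0.66451588 0.02963245 0.02      ]
(313, 203) [0.52663617 0.02812223 0.02      ]
(178, 208) [0.51617995 0.33437483 0.02      ]
```

View pics/bin.png

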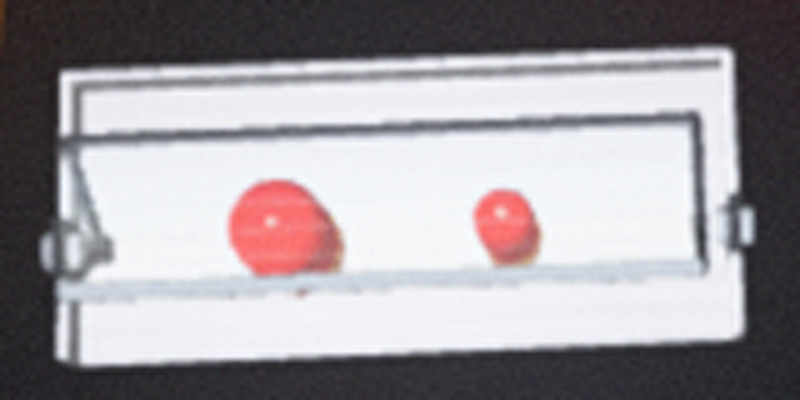

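```bash
python3 -m inch '-1 2.75 -3.11 0 0 0 0;-1 2.75 -3.11 0 0 0 0;-1 2.75 -3.11 0 0 0 0;-1 2.75 -3.11 0 0 0 0;-1 2.75 -3.11 0 0 0 0;-1 2.75 -3.11 0 0 0 0;-1 2.75 -3.11 0 0 0 0;-1 2.75 -3.11 0 0 0 0;-1 2.75 -3.11 0 0 0 0;-1 2.75 -3.11 0 0 0 0'
python3 -m inch '-1 2.75 -3.11 0 0 0 0;-1 2.75 -3.11 0 0 0 0;-1 2.75 -3.11 0 0 0 0;-1 2.75 -3.11 0 0 0 0;-1 2.75 -3.11 0 0 0 0;-1 2.75 -3.11 0 0 0 0;-1 2.75 -3.11 0 0 0 0;-1 2.75 -3.11 0 0 0 0;-1 2.75 -3.11 0 0 0 0;-1 2.75 -3.11 0 0 0 0'
python3 -m inch '-1 0 0 0 0 0 9;-1 0 0 0 0 0 9;-1 0 0 3.5 0 0 0;-1 0 0 3.5 0 0 0;-1 0 0 0 0 0 0'
python3 - <<'E'
from h import *
cam('wrist','w1');c=load('wrist');R=cv2.Rodrigues(np.array(c['rvec'],float))[0];print(-R.T@np.array(c['tvec']).ravel(),R,c['fx'],c['cx'],c['cy'])
cam('top')
s=manip.sense();print(s['position'],s['eef_rot'],s['joint_pos'],s['force'])
E
```

```text
time_s: 1.35
position: [0.3491, -0.152, 0.3026]
eef_rot: [[0.939, 0.343, 0.0], [0.343, -0.939, 0.0], [0.0, -0.0, -1.0]]
force: [1.0, 0.8, 0.9]
finger_gap: 0.998
time_s: 2.6
position: [0.5005, 0.2345, 0.3022]
eef_rot: [[0.939, 0.344, -0.001], [0.344, -0.939, -0.0], [-0.001, 0.0, -1.0]]
force: [0.0, 0.4, -0.4]
finger_gap: 1.0
time_s: 3.22
position: [0.4983, 0.2327, 0.2296]
eef_rot: [[0.999, 0.037, -0.007], [0.037, -0.999, -0.002], [-0.007, 0.001, -1.0]]
force: [0.4, 0.4, 0.1]
finger_gap: 1.002
[0.57027968 0.23538211 0.31061988] [[ 3.73152166e-02 -9.99303486e-01  3.41433063e-04]
 [-9.57776961e-01 -3.56670894e-02  2.85291345e-01]
 [-2.85080458e-01 -1.09727250e-02 -9.58440782e-01]] 309.70691628693146 316.3172680251422 201.131352449541
[0.50055534 0.23318951 0.23326604] [[ 9.99328954e-01  3.66282344e-02 -1.15979574e-04]
 [ 3.66282365e-02 -9.99328961e-01  1.59366580e-05]
 [-1.15318016e-04 -2.01740910e-05 -9.99999993e-01]] [1.26606119e+01 1.16457414e+01 9.90537615e+01 2.50923471e-03
 6.93067806e+01 1.00560612e+02] [ 1.06549618  0.66615644 -0.48054921]
```

View pics/w1.png

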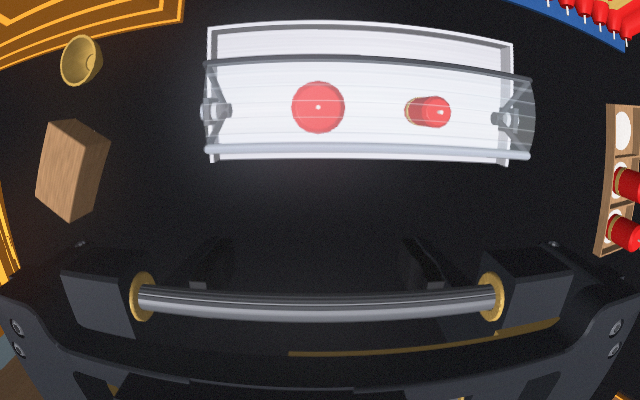

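Wrist view: stout candle centred at (318,107), slim at (428,111). The rod runs from (207,154) to (529,156), and the fingers straddle the stout candle's column.

```bash
python3 - <<'E'
from h import *
c=load('wrist')
print('top',onz(c,318,107,.064,True),'wick',onz(c,318,107,.067,True))
im=c['color'].astype(int);m=((im[...,0]-np.maximum(im[...,1],im[...,2])>40)).astype('uint8');m[140:]=0;m[:,:280]=0;m[:,:][:, 360:]=0
(x,y),r=cv2.minEnclosingCircle(cv2.findNonZero(m));print(x,y,r);p=onz(c,x,y,.06,True);print('circ',p)
print('slimtop',onz(c,441,111,.062,True))
a,b=onz(c,207,151,.08,True),onz(c,529,155,.08,True);print('rod',a,b,np.linalg.norm(a-b))
print('front',onz(c,208,162,.004,True),onz(c,509,166,.004,True)); print('back',onz(c,207,27,.024,True),onz(c,512,43,.024,True))
E
```

```text
top [0.57393772 0.23411394 0.064     ] wick [0.57389322 0.23412936 0.067     ]
317.5 107.0 26.856197357177734
circ [0.5739818  0.23449154 0.06      ]
slimtop [0.57869152 0.13140439 0.062     ]
rod [0.53922469 0.31934477 0.08      ] [0.55148588 0.04536896 0.08      ] 0.274250034978002
front [0.5173957  0.34626115 0.004     ] [0.52954256 0.01159858 0.004     ]
back [0.65369421 0.34235629 0.024     ] [0.66542613 0.03364083 0.024     ]
```

```bash
python3 -m inch '-1 0 0.14 3.5 0 0 0;-1 0 0 3.5 0 0 0;-1 0 0 3.5 0 0 0;-1 0 0 2.3 0 0 0;-1 0 0 1 0 0 0;-1 0 0 0 0 0 0;-1 0 0 0 0 0 0' 12
python3 -m inch '-1 1 0 0 0 0 0;-1 1 0 0 0 0 0;-1 1 0 0 0 0 0;-1 1 0 0 0 0 0;-1 1 0 0 0 0 0;-1 0 0 0 0 0 0'
python3 - <<'E'
from h import *
cam('wrist','w2');cam('side','s2');s=manip.sense();print(s['position'],s['force'])
E
```

```text
time_s: 4.2
position: [0.5016, 0.232, 0.0963]
eef_rot: [[0.999, 0.037, 0.003], [0.037, -0.999, 0.001], [0.003, -0.0, -1.0]]
force: [0.1, 0.3, 0.8]
finger_gap: 0.997
time_s: 4.95
position: [0.5512, 0.2335, 0.0946]
eef_rot: [[0.999, 0.036, 0.0], [0.036, -0.999, 0.0], [0.0, -0.0, -1.0]]
force: [-1.3, 0.0, 1.2]
finger_gap: 1.0
[0.55021927 0.23347069 0.09444246] [-0.7323761  -0.73683663  0.21609766]
```

View pics/w2.png

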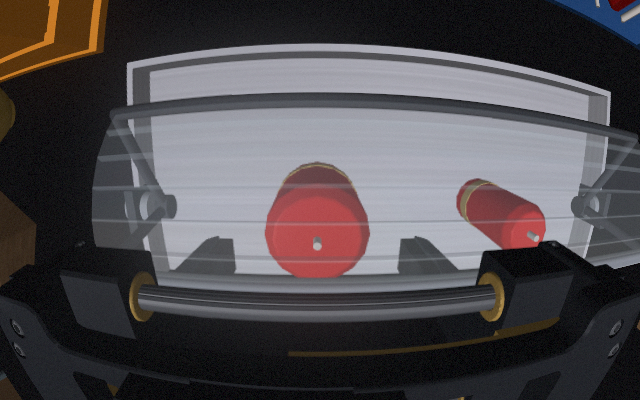

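The candle (317, 235) is centred between the fingers (inner edges about 235 and 400), and the rod rides ahead of the fingers as the flap opens. I'll go the rest of the way in and grip.

```bash
python3 -m inch '-1 0.8 0 0 0 0 0;-1 0.8 0 0 0 0 0;-1 0.8 0 0 0 0 0;-1 0 0 0 0 0 0;-1 0 0 0 0 0 0' 12
python3 -m inch '1 0 0 0 0 0 0;1 0 0 0 0 0 0;1 0 0 0 0 0 0;1 0 0 0 0 0 0;1 0 0 0 0 0 0;1 0 0 0 0 0 0;1 0 0 0 0 0 0' 12
python3 - <<'E'
from h import *
cam('wrist','w3');s=manip.sense();print(s['position'],s['force'],s['finger_gap']*88)
E
```

```text
time_s: 5.68
position: [0.5743, 0.2344, 0.0945]
eef_rot: [[0.999, 0.037, -0.0], [0.037, -0.999, -0.0], [-0.0, 0.0, -1.0]]
force: [-1.2, 0.3, 0.2]
finger_gap: 0.999
time_s: 6.55
position: [0.5744, 0.2345, 0.0947]
eef_rot: [[0.999, 0.037, -0.0], [0.037, -0.999, 0.0], [-0.0, -0.0, -1.0]]
force: [-1.9, -0.9, -0.0]
finger_gap: 0.498
[0.57436188 0.23445554 0.09473658] [-0.79595754 -0.07583317  0.14313217] 43.235903872300575
```

View pics/w3.png

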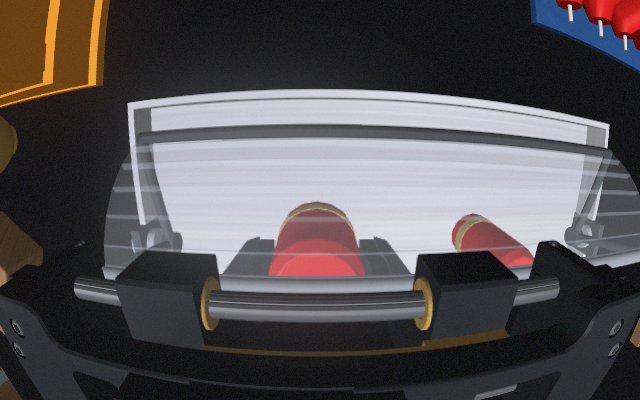

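Gripped at about 44 mm, flap open, slim candle still standing. I'll lift 3 mm and draw straight out.

```bash
python3 -m inch '1 0 0 -0.15 0 0 0;1 0 0 -0.15 0 0 0;1 -0.8 0 0 0 0 0;1 -1 0 0 0 0 0;1 -1 0 0 0 0 0;1 -1 0 0 0 0 0;1 -1 0 0 0 0 0;1 -1 0 0 0 0 0;1 -1 0 0 0 0 0;1 -1 0 0 0 0 0' 15
python3 -m inch '1 -1.2 0 0 0 0 0;1 -1.2 0 0 0 0 0;1 -1.2 0 0 0 0 0;1 -1.2 0 0 0 0 0;1 0 0 0 0 0 0;1 0 0 0 0 0 0'
python3 - <<'E'
from h import *
a=cam('side')['color'];b=cam('wrist')['color'];s=manip.sense();print(s['position'],s['force'],s['finger_gap']*88)
a=cv2.resize(a[150:330,180:380],(520,468));b=b[:, :];b=cv2.resize(b[0:340,100:],(0,0),fx=.5,fy=.5)
o=np.zeros((468,800,3),'uint8');o[:,:520]=a;o[:b.shape[0],520:520+b.shape[1]]=b
cv2.imwrite('pics/out.png',o[...,::-1])
E
```

```text
time_s: 7.85
position: [0.4959, 0.2316, 0.0978]
eef_rot: [[0.999, 0.037, 0.0], [0.037, -0.999, 0.0], [0.0, -0.0, -1.0]]
force: [-0.1, 0.6, -1.0]
finger_gap: 0.495
time_s: 8.6
position: [0.4489, 0.2299, 0.098]
eef_rot: [[0.999, 0.037, 0.001], [0.037, -0.999, 0.0], [0.001, -0.0, -1.0]]
force: [0.4, -1.1, -0.6]
finger_gap: 0.497
[0.44903043 0.22987668 0.09791344] [-0.45360921  0.11154382 -0.80716158] 43.27754270722043
```

View pics/out.png

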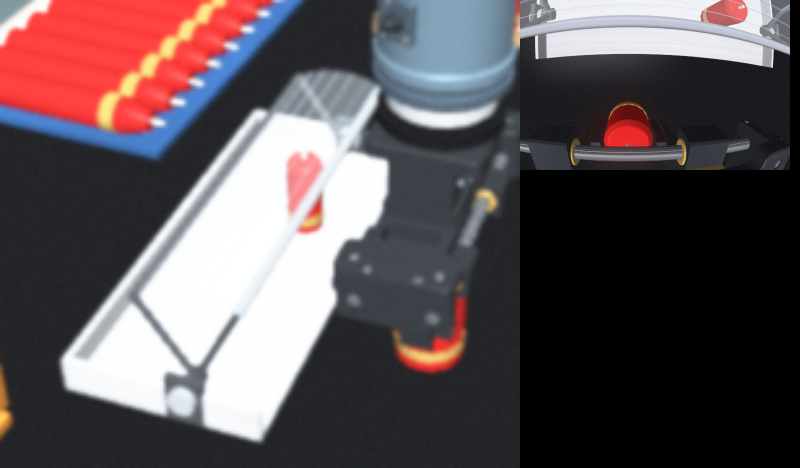

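Side view: flap shut again, slim candle standing, stout candle held out in front with its base just above the table. Moving over the pocket for a close look.

```bash
python3 -m inch '1 0 0 -2 0 0 0;1 0 0 -3 0 0 0;1 0 0 -3 0 0 0;1 0 0 -2 0 0 0;1 0.92 3 0 0 0 0;1 0.92 3 0 0 0 0;1 0.92 3 0 0 0 0;1 0.92 3 0 0 0 0;1 0.92 3 0 0 0 0;1 0.92 3 0 0 0 0' >/dev/null
python3 -m inch '1 0.92 3 0 0 0 0;1 0.92 3 0 0 0 0;1 0.92 3 0 0 0 0;1 0.92 3 0 0 0 0;1 0.92 3 0 0 0 0;1 0.92 3 0 0 0 0;1 0.92 3 0 0 0 0;1 0.92 3 0 0 0 0;1 0.92 3 0 0 0 0;1 0 0 0 0 0 0'
python3 -m inch '1 0 0 0 0 0 0;1 0 0 0 0 0 0'
python3 - <<'E'
from h import *
cam('wrist','w4')
t=load('top')
for p in[(397,157),(432,152),(451,248),(414,254)]:print(onz(t,*p,.018))
print(manip.sense()['position'])
E
```

```text
time_s: 11.2
position: [0.6033, -0.2172, 0.1975]
eef_rot: [[0.999, 0.034, 0.001], [0.034, -0.999, -0.001], [0.001, 0.001, -1.0]]
force: [0.1, 1.9, -0.1]
finger_gap: 0.491
time_s: 11.45
position: [0.6026, -0.2138, 0.1975]
eef_rot: [[0.999, 0.038, -0.001], [0.038, -0.999, 0.001], [-0.001, -0.001, -1.0]]
force: [-0.2, 0.3, -1.4]
finger_gap: 0.497
[ 0.63596658 -0.17068163  0.018     ]
[ 0.64818065 -0.25460943  0.018     ]
[ 0.42226002 -0.28565267  0.018     ]
[ 0.40931279 -0.20012931  0.018     ]
[ 0.60269939 -0.21379531  0.19765551]
```

View pics/w4.png

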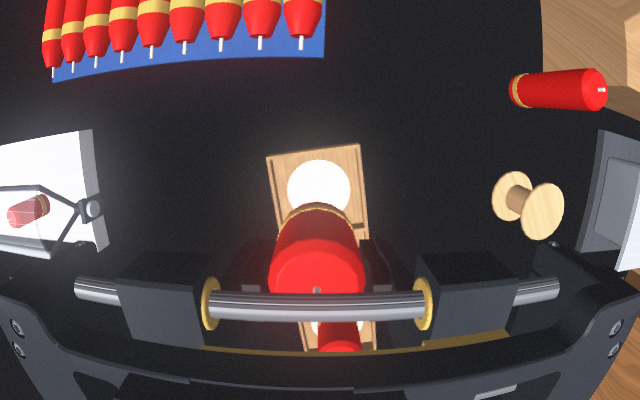

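Wrist view: the disc spans columns 287–350 and its top is at row 158. The tray's far corners are at (267,157) and (359,144), and the held candle sits in front of the disc.

```bash
python3 - <<'E'
from h import *
c=load('wrist');im=c['color'].astype(int);m=(im.min(2)>190).astype('uint8');m[:150]=0;m[212:]=0;m[:,:275]=0;m[:,360:]=0
ct=max(cv2.findContours(m,cv2.RETR_EXTERNAL,cv2.CHAIN_APPROX_NONE)[0],key=len)[:,0]
P=np.array([onz(c,u,v,.003,True)[:2] for u,v in ct if v<200])
A=np.c_[2*P,np.ones(len(P))];s=np.linalg.lstsq(A,(P**2).sum(1),rcond=None)[0];print('disc',s[:2],'r',np.sqrt(s[2]+s[0]**2+s[1]**2))
a,b=onz(c,267,157,.018,True),onz(c,359,144,.018,True);d=(a-b);print(a,b,np.linalg.norm(d));
y=d[:2]/np.linalg.norm(d[:2]);x=np.array([y[1],-y[0]]);print('yaw',np.degrees(np.arctan2(x[1],x[0])),'pocket',(a+b)[:2]/2-x*.0395)
T=manip.sense();R=np.array(T['eef_rot']);print(T['position'],(R.T@(np.r_[s[:2],0]-np.r_[np.array(T['position'])[:2],0]))*100)
E
```

```text
disc [ 0.60400345 -0.21507915] r 0.02889826986780214
[ 0.63586202 -0.17000663  0.018     ] [ 0.64996266 -0.24786156  0.018     ] 0.0791215396355789
yaw 10.26580054730748 pocket [ 0.60404467 -0.21597358]
[ 0.60269939 -0.21379531  0.19765551] [ 1.25481125e-01  1.33200787e-01 -8.84006499e-05]
```

```bash
python3 -m inch '1 0.12 0.17 0 0 0 -5.5;1 0 0 2.5 0 0 0;1 0 0 2.5 0 0 0;1 0 0 2.2 0 0 0;1 0 0 1.5 0 0 0;1 0 0 0.8 0 0 0;1 0 0 0.4 0 0 0;1 0 0 0.2 0 0 0;1 0 0 0 0 0 0;1 0 0 0 0 0 0'
python3 -m inch '1 0 0 0.1 0 0 0;1 0 0 0 0 0 0;1 0 0 0.1 0 0 0;1 0 0 0 0 0 0'
python3 - <<'E'
from h import *
print(manip.sense()['position'],manip.sense()['force'])
a=cam('side')['color'];b=cam('wrist')['color']
a=cv2.resize(a[100:190,290:450],(800,450),interpolation=cv2.INTER_CUBIC);cv2.imwrite('pics/place.png',a[...,::-1])
E
```

```text
time_s: 12.75
position: [0.6044, -0.2166, 0.0973]
eef_rot: [[0.991, 0.132, 0.001], [0.132, -0.991, -0.0], [0.001, 0.001, -1.0]]
force: [-0.8, -0.4, -1.3]
finger_gap: 0.498
time_s: 13.25
position: [0.604, -0.2164, 0.0946]
eef_rot: [[0.991, 0.132, -0.0], [0.132, -0.991, 0.0], [-0.0, -0.0, -1.0]]
force: [-0.7, 0.6, -1.3]
finger_gap: 0.494
[ 0.60403481 -0.21642674  0.09459085] [-0.67151948  0.63722586 -1.31865209]
```

View pics/place.png

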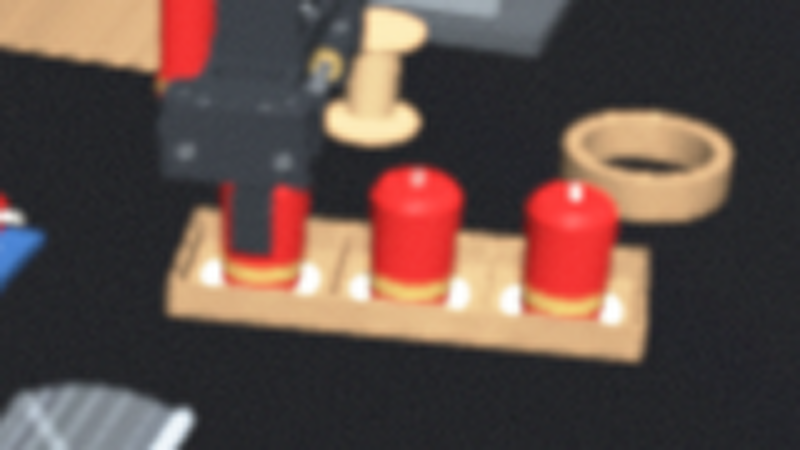

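The candle is in the pocket, centred on its disc, about 0.5 mm above the floor. I'll lower until contact shows in the force.

```bash
for i in 1; do python3 -m inch '1 0 0 0.05 0 0 0;1 0 0 0 0 0 0;1 0 0 0 0 0 0'; done; python3 -m inch '1 0 0 0.05 0 0 0;1 0 0 0 0 0 0;1 0 0 0 0 0 0';python3 -m inch '1 0 0 0.05 0 0 0;1 0 0 0 0 0 0;1 0 0 0 0 0 0'
```

```text
time_s: 13.72
position: [0.6041, -0.2165, 0.0942]
eef_rot: [[0.991, 0.132, -0.0], [0.132, -0.991, 0.0], [-0.0, -0.0, -1.0]]
force: [0.2, -0.0, -0.7]
finger_gap: 0.495
time_s: 14.1
position: [0.6041, -0.2165, 0.0938]
eef_rot: [[0.991, 0.132, 0.0], [0.132, -0.991, -0.0], [0.0, 0.0, -1.0]]
force: [0.4, 0.2, 0.2]
finger_gap: 0.495
time_s: 14.48
position: [0.6042, -0.2165, 0.0937]
eef_rot: [[0.991, 0.132, 0.0], [0.132, -0.991, -0.0], [0.0, 0.0, -1.0]]
force: [-2.5, 1.9, 4.8]
finger_gap: 0.494
```

Contact: +4.8 N at the expected height. Releasing and retreating up.

```bash
python3 -m inch '0.1 0 0 0 0 0 0;-0.2 0 0 0 0 0 0;-0.4 0 0 0 0 0 0;-0.6 0 0 0 0 0 0;-0.6 0 0 0 0 0 0;-0.6 0 0 0 0 0 0;-0.6 0 0 -1 0 0 0;-0.6 0 0 -2 0 0 0;-0.6 0 0 -3 0 0 0;-0.6 0 0 -3 0 0 0'
python3 -m inch '-0.6 0 0 -3 0 0 0;-0.6 -4 0 -2 0 0 0;-0.6 -4 0 0 0 0 0;-0.6 -4 0 0 0 0 0;-0.6 0 0 0 0 0 0;-0.6 0 0 0 0 0 0'
python3 - <<'E'
from h import *
a=cam('side')['color'];b=cam('top')['color']
a=cv2.resize(a[100:320,200:440],(480,440),interpolation=cv2.INTER_CUBIC);b=cv2.resize(b[130:260,170:460],(580,260))[:, 260:]
o=np.zeros((440,800,3),'uint8');o[:,:480]=a;o[:260,480:]=b;cv2.imwrite('pics/end.png',o[...,::-1]);print(manip.sense()['force'])
E
```

```text
time_s: 15.72
position: [0.6044, -0.2166, 0.1858]
eef_rot: [[0.991, 0.132, 0.001], [0.132, -0.991, -0.001], [0.001, 0.001, -1.0]]
force: [-0.2, -0.4, 0.2]
finger_gap: 0.801
time_s: 16.48
position: [0.4861, -0.2328, 0.2348]
eef_rot: [[0.991, 0.132, 0.003], [0.132, -0.991, -0.002], [0.002, 0.002, -1.0]]
force: [0.0, 0.1, -0.1]
finger_gap: 0.801
[-1.59358869 -0.67548383  0.05554209]
```

View pics/end.png

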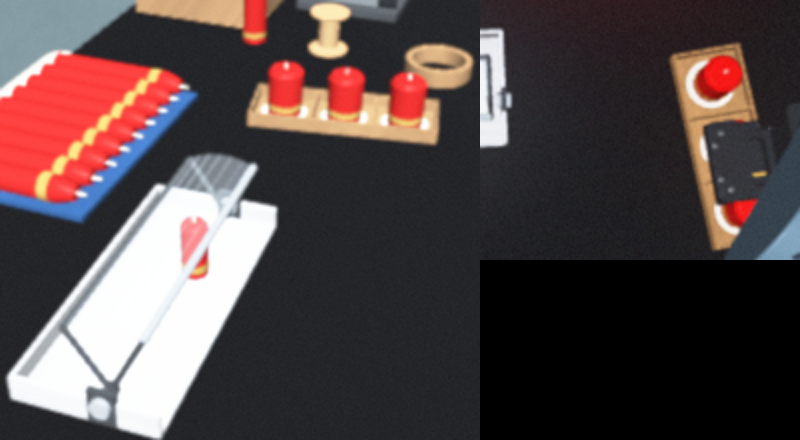

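Both views show the candle standing upright on the disc in its pocket. The flap is shut, the slim candle is in place and the hand is clear.

```bash
python3 -c "
from station import manip
print(manip.close_job())"
```

```text
the job is handed in; nothing more can be done
None
```

The stout candle now stands upright on the disc in the empty pocket of the packing tray, and the job was handed in at about 16.5 s of the 42 s.

- **Grasp:** I came down in front of the bin, pushed the flap back with the open fingers and gripped the candle (gap about 43 mm, as expected for 44 mm) while the fingers held the flap open.
- **Draw out:** I lifted the candle 3 mm and drew it straight out to the front. The side view showed the flap shut again behind it.
- **Placing:** I lowered it over the disc until the force showed contact (4.8 N, at the expected height) before letting go.

The final side and top views showed:
- the candle upright in its pocket,
- the flap shut,
- the slim candle still standing in the bin,
- the hand clear of everything.

The one disagreement was between two readings of the tray's angle (7.6° from the top view, 10.3° from the wrist view). I used about 7.6°; the two pocket positions agreed to within about 2 mm, so it made no difference to the placing. No check failed.

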